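# Lock the quarter-turn T-bolt in the welding fixture

### The job

Take the T-bolt with the orange grip out of its wooden stand, pass its T-head down through the slot of the blue fixture's steel plate, press it down against the spring until the head is clear under the plate, turn it a quarter turn and let the spring lift it, so that the head locks crosswise in the groove under the plate and the bolt stands upright by itself. The plate is rarely quite centred in the fixture, so feel for the slot with the head, gently, without forcing it. Leave the steel block, the nut and the copper nozzle where they are.

Things in the scene. Friction and masses are not known exactly. Their poses are not given: they have to be found in the camera images.
- t_bolt: Loose steel T-bolt, 0.1 to 0.17 kg, upright in the stand, head down. Origin: centre of the head's underside; z up the shank. Head: bar 36 (x) x 12 (y) x 10 mm high, alike after a half turn. Round shank 11 mm in diameter up to z = 54 mm, steel collar 24 mm in diameter at z = 54 to 60 mm, then the flat orange grip.
- bolt_grip (a point): Middle of the T-bolt's orange grip, 81 mm above the bolt's origin, axes as the bolt's. The grip is 34 mm along x (parallel to the head), 16 mm thick along y, and spans z = 60 to 102 mm of the bolt; pinch it across y.
- stand: Fixed wooden block 70 x 50 x 28 mm. Origin: centre of its underside. Its top has a pocket 40 mm (x) x 16 mm (y), 18 mm deep, in which the T-bolt's head stands, bolt x along stand x.
- fixture: Fixed welding fixture: base 130 x 120 x 12 mm (x, y, z), two blue side rails with cheeks up to 59 mm high, and across them a steel plate 110 (x) x 84 (y) x 10 mm, top at z = 62 mm, underside at z = 52 mm. Origin: centre of the base's underside, z up. The plate has a slot through it along fixture x (see slot_mid), a cross groove below (groove_mid) and a sprung pad below (pad_top).
- slot_mid (a point): Point in the fixture's middle at the height of the plate's top face, fixture axes. The slot is 40 mm long (x) and 15 mm wide (y). The plate is seized in its guides up to 8 mm off centre along fixture y, either way and not measured, so the slot's centre lies up to 8 mm from this point in y (none in x) and must be found by feel.
- groove_mid (a point): Point in the fixture's middle at the roof of the groove, z = 56 mm. The groove, 16 mm wide and 4 mm deep, crosses the slot's middle along fixture y on the plate's underside and moves with the plate. Locked: bolt x along fixture y, head lifted into the groove, bolt origin at z = 46 mm of the fixture.
- pad_top (a point): Top of the free pad in the fixture's middle, z = 48 mm (fixed point). The brass pad yields 20 mm downward on a spring, pushing up with about 4 N at first and 9 N at the end of its travel. With the bolt's origin at z = 28 to 42 mm of the fixture the inserted head is clear under the plate and free to turn either way.
- steel_block: Loose bystander: ground steel block 40 x 50 x 40 mm; origin at the centre of its underside.
- hex_nut: Loose bystander: brass-coloured hex nut, 33 x 29 x 14 mm; origin at the centre of its underside.
- nozzle: Loose bystander: copper torch nozzle standing on end, 21 mm in diameter, 62 mm high; origin at the centre of its underside.
There are look-alikes about, which are no part of the job. Leave any pink or yellow look-alike of the t_bolt alone.

How it is judged (in metres and radians):
On the way:
1. the T-head has passed through the slot and is clear under the plate, still along the slot (z of t_bolt in the frame of fixture between 0.02 and 0.042 m and horizontal distance between t_bolt and slot_mid below 0.015 m and angle between the x axis of t_bolt and the x axis of fixture, either way round below 0.5 rad), for 0.1 s.
At the end, for the whole second after the job is handed in: The T-bolt stands at rest and upright (within 0.12 rad) in the fixture, its head crosswise to the slot (within 0.2 rad of the fixture's y axis), lifted into the groove under the plate (bolt origin 43.5 to 49 mm above the fixture's underside) and within 15 mm of the fixture's middle (z of t_bolt in the frame of fixture between 0.0435 and 0.049 m and horizontal distance between t_bolt and slot_mid below 0.015 m and angle between the x axis of t_bolt and the y axis of fixture, either way round below 0.2 rad and angle between t_bolt's own z axis and vertical below 0.12 rad and linear speed of t_bolt below 0.02 m/s); the robot touches nothing.
It fails at once if the T-bolt is forced against the fixture with more than 40 N (contact force between t_bolt and fixture above 40 N).
It fails at once if a loose bystander is moved more than 30 mm (distance of any of steel_block, hex_nut, nozzle from where it was at the start of the episode above 0.03 m).
It also fails if it takes over 64 s, if anything falls off the work surface, if the arm or the gripper's body presses on something with over 40 N, if the wrist force passes 120 N, or if a joint passes its speed limit or range.

### The arm

A 6-joint arm with a two-finger parallel gripper is mounted at the origin on the work surface; the furniture and walls round the work are solid. World frame = base frame: x ahead of the robot, y to its left, z up, the work surface at z = 0. Lengths are in m, angles in degrees, forces in N, time in s.
With the tool pointing down it reaches from about 0.35 to 0.775 m from the base axis. Payload 5.5 kg.
Tool frame: the origin (TCP) lies on the mounting face of the last link; the fingertips stand 173 mm ahead of it and the grasp point (between the pads) lies 155 mm ahead of it (r.tips_ahead is the distance from the TCP to the fingertips, in m); z points along the fingers, y is the direction in which the jaws open and shut (so a half turn about z gives the same grasp; the last joint's range is limited). The gripper opens to 85 mm and grips with 20 to 120 N. Pads are 22 mm wide; open, the fingers measure 114 mm over their backs; the gripper's body (76 mm by 85 mm) begins 54 mm behind the grasp point. The pads swing forward as they close: fully open they stand 13 mm farther back than shut.
Start: joints at [-7.998, 17.945, 2.641, 74.691, 0, 82.002], TCP at [0.575, -0, 0.405] pointing down, gripper open.
Joint ranges: [-158.12, 158.12], [-49.38, 96.58], [-58.88, 72.47], [-126.05, 133.96], [-84.25, 85.87], [-180, 180]. Speed limits (degrees/s): [147.25, 147.25, 180, 180, 180, 180].

### API

Orientations are given as [roll, pitch, yaw] about the fixed x, y, z axes, in that order (R = Rz(yaw) Ry(pitch) Rx(roll)).
In Python, from station import r gives the robot as it stands.
- The arm moves only by the tool play_rows, never from a script. Its argument "plan" is a list of rows, each a list of 2 entries, a list of its own where there are three numbers: the shift along the tool's x, y, z in mm, then the turn, a rotation vector about the tool's x, y, z in rad. A call has 1 to 5 rows; each row shifts and turns the commanded pose from where the row before left it, along the tool's axes as they then stand; what a row does not reach is not made up. A row lasts 1/12 s, in which the tool goes at most 41.7 mm and 7.16 degrees, less where a joint would pass 70% of its speed; a pose out of reach is approached as far as the arm can. A call with a gripper value outside its range is refused whole. "gripper" is the opening, from 0 (shut) to 1 (fully open), set as the call begins (left out, the last holds). The fingers move at their own pace and stop on an object; "newtons" is the grip in N (left out, the last holds). Time passes only in rows, so rows that do not move let the fingers close. It gives the time, the measured TCP pose, the force and the opening at its end, in the units of the state.
- r.get_state(): the state, without advancing time (a new reading comes with each control period).
- r.capture(name): name is "scene" or "side" or "wrist"; returns the picture (400x640x3 uint8, blue, green, red); there is no depth.
- r.get_calibration(name): a dict with "fov_y" (degrees; the focal length in pixels is half the picture's height over the tangent of half this angle, whatever the lens; pixels are square), "cx", "cy" (the principal point, pixels), "R" (3x3) and "t" (3): a world point X has camera coordinates R X + t. Camera axes: x right, y down, z forward; pixel columns grow to the right and rows downward; lengths in m; the calibration is good to about 2 mm. The wrist camera is an equidistant fisheye: a pixel r from the principal point sees the ray r / f radians off the axis. A picture is of the moment at which its call begins: read the wrist's pose just before it. get_calibration takes no time and is no camera call; for the wrist camera it gives the pose at the moment of the call.
- r.job_done(): hands the job in, once; it reports no verdict.
The state is a dict: "time_s": time; "joints": joint angles; "joint_vel": joint speeds; "joint_efforts": joint torques, N m; "eef_pos": TCP position; "eef_rot": TCP orientation; "ft_force": force on the tool from outside, world axes, zero at the start; "wrist_torque": the same for the moment, N m; "grip_width": finger opening in m.
Only numpy, scipy, OpenCV 4.12 (cv2) and the standard library are available. Lean on these libraries where they do the work, as an engineer would, in place of code of your own. Each camera call takes 0.05 s, during which the arm holds its last target.

## Working session

There is one attempt and no reset: what is moved stays moved. The work goes in short steps, Python scripts to look and compute and a tool call to move; the robot and the scene stay as the last step left them, time stands still between calls to the robot, and variables do not carry over. Pictures are saved under pics/ and viewed, and the job is handed in when it is done.

Besides the shell and the picture viewer there is one more tool, called after "Call:" as a command line: name --argument value ..., lists and objects as JSON in quotes. play_rows: Moves the arm, as the interface text tells. Its arguments: {"type":"object","properties":{"plan":{"type":"array"},"gripper":{"type":"number"},"newtons":{"type":"number"}},"required":["plan"]}

```bash
ls; mkdir -p pics
python3 - <<'E'
from station import r
import cv2
for n in ["scene","side","wrist"]:
    cv2.imwrite(f"pics/{n}0.png",r.capture(n)); c=r.get_calibration(n); print(n,c)
print(r.get_state())
E
```

```text
pics
scene {'fov_y': 51.640191744564774, 'cx': 317.63195207638165, 'cy': 199.204147126607, 'R': array([[ 0.61574856, -0.78786138, -0.01132033],
       [-0.56866945, -0.43440395, -0.69850431],
       [ 0.54540697,  0.43654055, -0.7155163 ]]), 't': array([-0.28278498,  0.27887682,  0.77247855])}
side {'fov_y': 42.33158100888011, 'cx': 313.8305537207621, 'cy': 206.71180625376957, 'R': array([[-0.97824355, -0.20668651,  0.01789542],
       [-0.13868748,  0.58736904, -0.79734772],
       [ 0.1542898 , -0.78248214, -0.60325481]]), 't': array([0.40204404, 0.15635843, 1.16608567])}
wrist {'fov_y': 65.70646984690485, 'cx': 314.5288370269452, 'cy': 200.9239496176165, 'R': array([[ 9.99999235e-01, -4.79691713e-04, -1.13970445e-03],
       [-8.96535628e-05, -9.47389142e-01,  3.20084059e-01],
       [-1.23328529e-03, -3.20083712e-01, -9.47388461e-01]]), 't': array([-0.57439883, -0.04172333,  0.3806333 ])}
{'time_s': 0.15, 'joints': array([-7.99676381e+00,  1.79853888e+01,  2.59214805e+00,  7.46909263e+01,
        8.49463138e-04,  8.20013562e+01]), 'joint_vel': array([ 0.06011931, -0.05879876,  0.13429803, -0.08791562,  0.05085732,
       -0.04222919]), 'joint_efforts': array([ 1.76330479e-03, -4.81067133e+01,  2.98815805e+01,  1.39078675e-02,
       -1.10673584e-04, -5.56924022e-05]), 'eef_pos': array([5.74869488e-01, 2.79362616e-05, 4.03970726e-01]), 'eef_rot': array([-1.79916770e+02, -1.25530128e-02,  9.00018703e+01]), 'ft_force': array([ 0.3947102 , -0.64949864, -0.47451379]), 'wrist_torque': array([-0.01666317,  0.06441284,  0.00472245]), 'grip_width': 0.0855780190595887}
```

View pics/scene0.png

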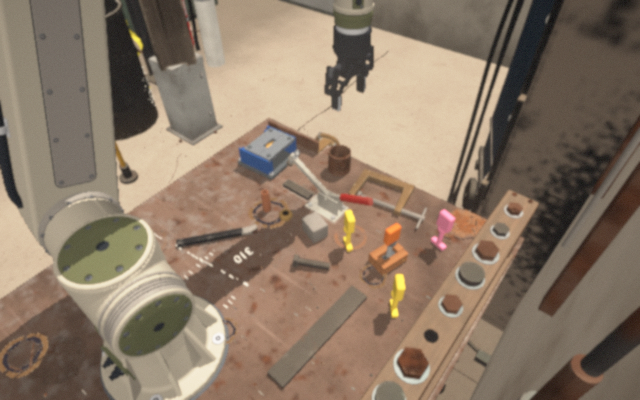

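View pics/side0.png

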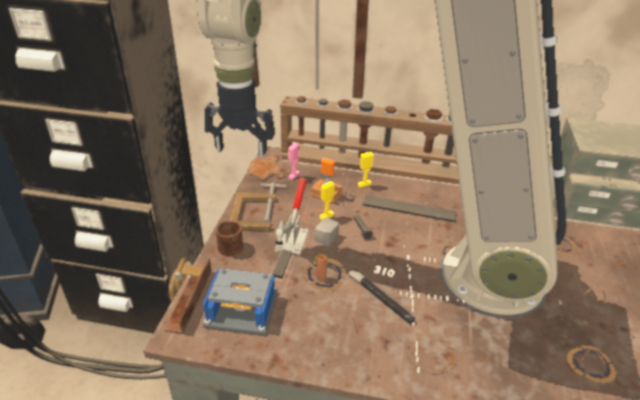

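View pics/wrist0.png

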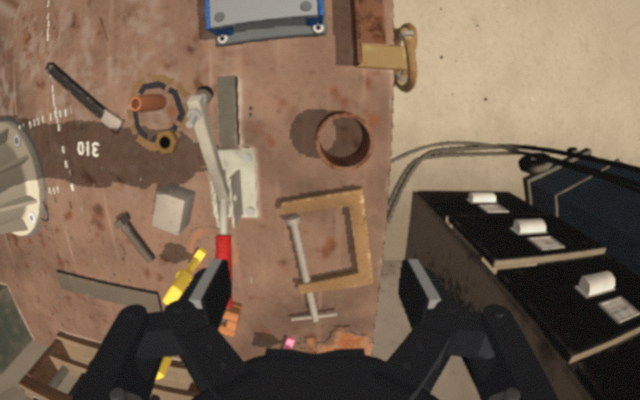

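```bash
cat > h.py <<'E'
import numpy as np,cv2
from station import r
def ray(n,u,v,c=None):
    c=c or r.get_calibration(n); f=200/np.tan(np.radians(c['fov_y'])/2)
    x=(u-c['cx']);y=(v-c['cy'])
    if n=='wrist':
        rr=np.hypot(x,y);th=rr/f;d=np.array([np.sin(th)*x/max(rr,1e-9),np.sin(th)*y/max(rr,1e-9),np.cos(th)])
    else: d=np.array([x/f,y/f,1])
    R=np.array(c['R']);return -R.T@c['t'],R.T@d
def at(n,u,v,z,c=None):
    o,d=ray(n,u,v,c);return o+d*(z-o[2])/d[2]
def proj(n,X,c=None):
    c=c or r.get_calibration(n); f=200/np.tan(np.radians(c['fov_y'])/2)
    p=np.array(c['R'])@X+c['t']
    if n=='wrist':
        h=np.hypot(p[0],p[1]);th=np.arctan2(h,p[2]);k=f*th/h
    else:k=f/p[2]
    return c['cx']+k*p[0],c['cy']+k*p[1]
E
python3 - <<'E'
import cv2
a=cv2.imread('pics/scene0.png');b=cv2.imread('pics/side0.png')
def s(n,i,x,y,w,h,k): cv2.imwrite(n,cv2.resize(i[y:y+h,x:x+w],None,fx=k,fy=k,interpolation=cv2.INTER_CUBIC))
s('pics/c1.png',a,320,190,150,130,5)
s('pics/c2.png',a,220,110,150,110,5)
s('pics/c3.png',b,270,130,120,100,6)
s('pics/c4.png',b,190,240,120,100,6)
E
```

```text
(no output)
```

View pics/c1.png

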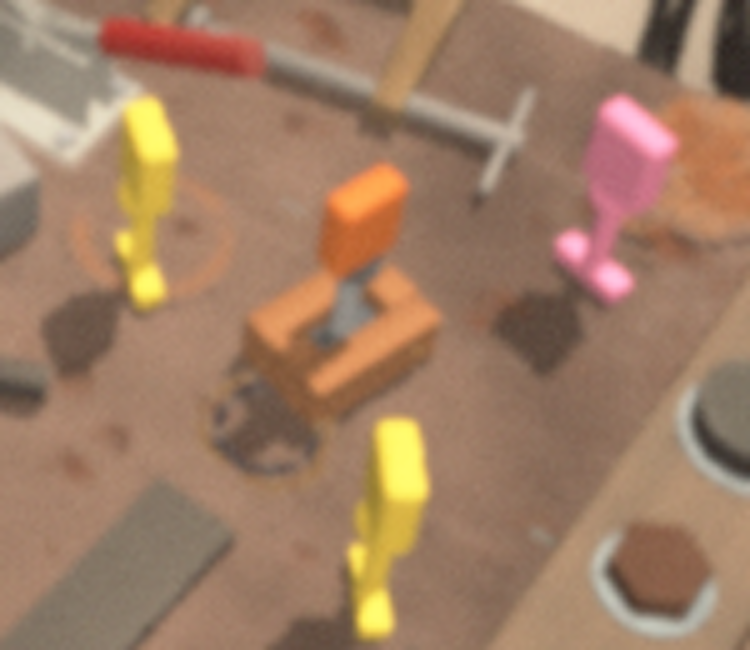

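View pics/c2.png

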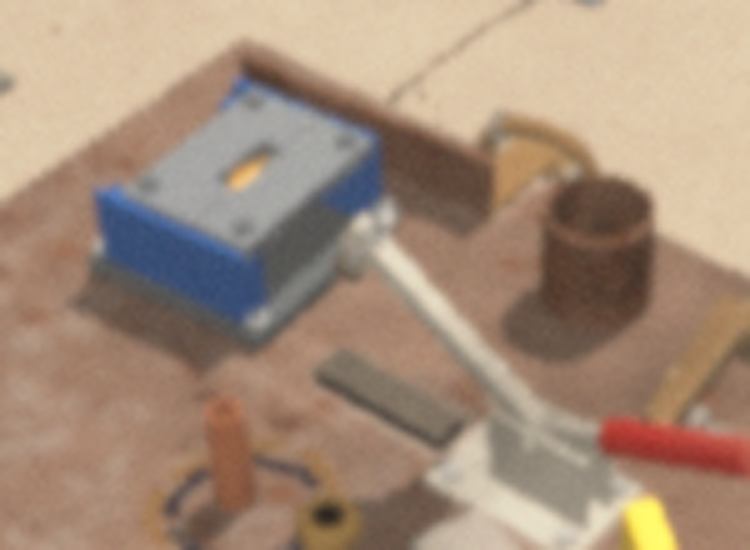

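View pics/c3.png

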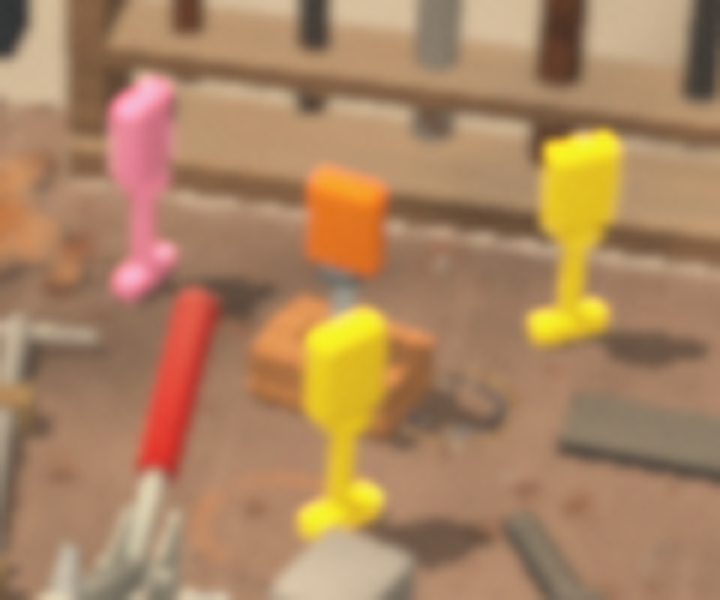

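View pics/c4.png

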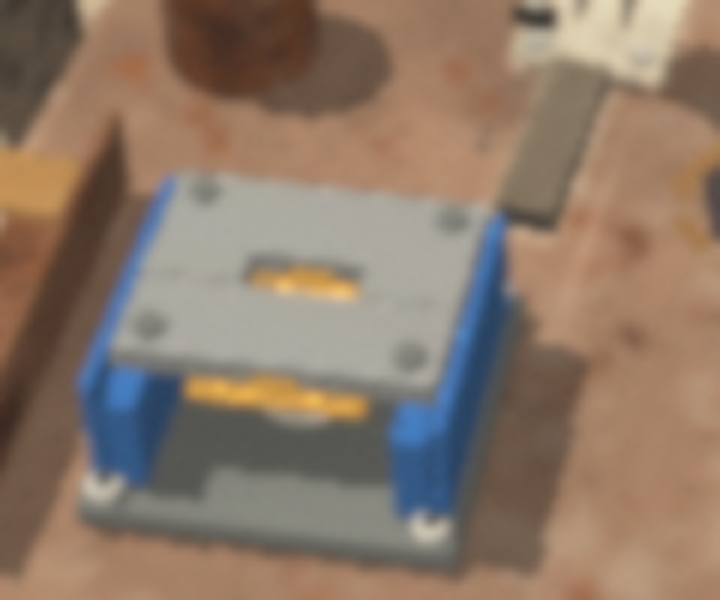

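Run:
```python
from h import *
print('stand')
for p in [(248,325),(390,268),(440,318),(315,395)]:
    print(at('scene',320+p[0]/5,190+p[1]/5,.028).round(4))
print('grip top')
for p in [(325,207),(390,168),(408,182),(345,222),(367,195)]:
    print(at('scene',320+p[0]/5,190+p[1]/5,.112).round(4))
print('side grip top')
for p in [(313,178),(330,165),(387,185),(375,197)]:
    print(at('side',270+p[0]/6,130+p[1]/6,.112).round(4))
print('side stand')
for p in [(252,345),(305,298),(432,345)]:
    print(at('side',270+p[0]/6,130+p[1]/6,.028).round(4))
print('plate scene')
for p in [(240,90),(383,140),(268,248),(117,185),(246,172)]:
    print(at('scene',220+p[0]/5,110+p[1]/5,.062).round(4))
print('plate side')
for p in [(170,178),(505,215),(438,388),(108,352),(303,275)]:
    print(at('side',190+p[0]/6,240+p[1]/6,.062).round(4))
print('base bottom side')
for p in [(80,520),(460,575),(518,300)]:
    print(at('side',190+p[0]/6,240+p[1]/6,.0).round(4))
```

```text
stand
[ 0.3936 -0.1926  0.028 ]
[ 0.4572 -0.225   0.028 ]
[ 0.4466 -0.2557  0.028 ]
[ 0.3803 -0.2342  0.028 ]
grip top
[ 0.4042 -0.2141  0.112 ]
[ 0.4376 -0.2242  0.112 ]
[ 0.4355 -0.2336  0.112 ]
[ 0.4024 -0.2244  0.112 ]
[ 0.4197 -0.2241  0.112 ]
side grip top
[ 0.4371 -0.2182  0.112 ]
[ 0.432  -0.2304  0.112 ]
[ 0.405  -0.2201  0.112 ]
[ 0.4083 -0.2094  0.112 ]
side stand
[ 0.4602 -0.207   0.028 ]
[ 0.4446 -0.2492  0.028 ]
[ 0.382  -0.2257  0.028 ]
plate scene
[0.5657 0.2574 0.062 ]
[0.5789 0.1647 0.062 ]
[0.4745 0.1535 0.062 ]
[0.4643 0.2518 0.062 ]
[0.5137 0.2049 0.062 ]
plate side
[0.5783 0.1783 0.062 ]
[0.46   0.1696 0.062 ]
[0.4601 0.2506 0.062 ]
[0.5695 0.2596 0.062 ]
[0.5186 0.2123 0.062 ]
base bottom side
[0.5784 0.28   0.    ]
[ 0.4484  0.2741 -0.    ]
[ 0.4623  0.1504 -0.    ]
```

```bash
cat >> h.py <<'E'
from scipy.spatial.transform import Rotation as Ro
def plan(target,yaw,n,start=None,tilt=None):
    s=r.get_state(); p=np.array(s['eef_pos']); R=Ro.from_euler('xyz',s['eef_rot'],degrees=True)
    if start is not None: p,R=np.array(start[0]),Ro.from_euler('xyz',[180,0,start[1]],degrees=True)
    T=Ro.from_euler('xyz',[180,0,yaw],degrees=True)
    rv=(R.inv()*T).as_rotvec(); d=(np.array(target)-p)/n
    out=[]
    for i in range(n):
        sh=R.inv().apply(d)*1000
        out.append([[round(float(a),1) for a in sh],[round(float(a),4) for a in rv/n]])
        R=R*Ro.from_rotvec(rv/n)
    import json
    for k in range(0,n,5): print(json.dumps(out[k:k+5]))
E
python3 - <<'E'
from h import *
c=r.get_calibration('wrist'); print(-c['R'].T@c['t'])
plan([.42,-.222,.36],162,10)
E
```

```text
[0.57486408 0.08203075 0.37330792]
[[[-22.2, -15.5, 4.4], [-0.0001, -0.0001, -0.1257]], [[-20.1, -18.1, 4.4], [-0.0001, -0.0001, -0.1257]], [[-17.7, -20.5, 4.4], [-0.0001, -0.0001, -0.1257]], [[-14.9, -22.6, 4.4], [-0.0001, -0.0001, -0.1257]], [[-12.0, -24.3, 4.4], [-0.0001, -0.0001, -0.1257]]]
[[[-8.9, -25.6, 4.4], [-0.0001, -0.0001, -0.1257]], [[-5.6, -26.5, 4.4], [-0.0001, -0.0001, -0.1257]], [[-2.2, -27.0, 4.4], [-0.0001, -0.0001, -0.1257]], [[1.2, -27.0, 4.4], [-0.0001, -0.0001, -0.1257]], [[4.6, -26.7, 4.4], [-0.0001, -0.0001, -0.1257]]]
```

Call:
play_rows --plan '[[[-22.2,-15.5,4.4],[0,0,-0.124]],[[-20.1,-18.1,4.4],[0,0,-0.124]],[[-17.7,-20.5,4.4],[0,0,-0.124]],[[-14.9,-22.6,4.4],[0,0,-0.124]],[[-12.0,-24.3,4.4],[0,0,-0.124]]]' --gripper 1 --newtons 60

```text
time_s: 0.57
eef_pos: [0.4963, -0.1115, 0.3822]
eef_rot: [-180.0, -0.0, 125.9]
ft_force: [0.4, -0.0, 0.6]
grip_width: 0.0859
```

Call:
play_rows --plan '[[[-8.9,-25.6,4.4],[0,0,-0.124]],[[-5.6,-26.5,4.4],[0,0,-0.124]],[[-2.2,-27.0,4.4],[0,0,-0.124]],[[1.2,-27.0,4.4],[0,0,-0.124]],[[4.6,-26.7,4.4],[0,0,-0.124]]]'

```text
time_s: 0.98
eef_pos: [0.4174, -0.2217, 0.3603]
eef_rot: [180.0, -0.0, 161.4]
ft_force: [0.4, -1.2, -0.3]
grip_width: 0.0854
```

Call:
play_rows --plan '[[[0,0,0],[0,0,0]],[[0,0,0],[0,0,0]],[[0,0,0],[0,0,0]]]'

```text
time_s: 1.23
eef_pos: [0.4185, -0.2208, 0.3607]
eef_rot: [180.0, 0.0, 160.9]
ft_force: [-0.2, -0.9, 0.2]
grip_width: 0.0853
```

Run:
```python
from h import *
print(r.get_state()['eef_pos'],r.get_state()['eef_rot'])
cv2.imwrite('pics/w1.png',r.capture('wrist'))
```

```text
[ 0.4185138  -0.22081201  0.36072979] [1.79970858e+02 3.63975216e-03 1.60908264e+02]
```

View pics/w1.png

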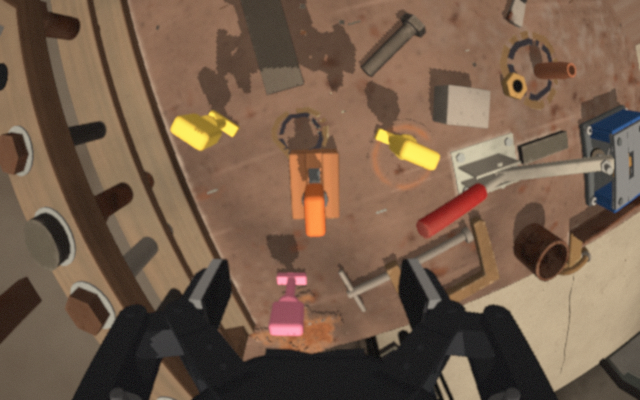

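Run:
```python
from h import *
a=cv2.imread('pics/w1.png')
cv2.imwrite('pics/w1c.png',cv2.resize(a[140:250,270:360],None,fx=5.4,fy=5.4,interpolation=cv2.INTER_CUBIC))
cv2.imwrite('pics/w1d.png',cv2.resize(a[90:230,560:640],None,fx=4,fy=4,interpolation=cv2.INTER_CUBIC))
```

```text
(no output)
```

View pics/w1c.png

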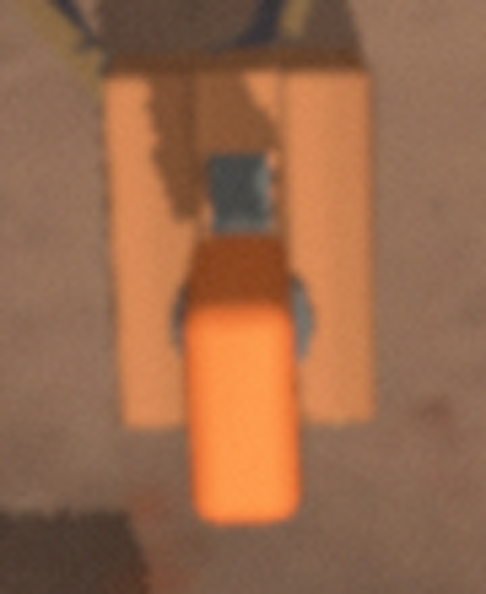

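Run:
```python
from h import *
f=lambda p,z:at('wrist',270+p[0]/5.4,140+p[1]/5.4,z)
a=f((240,305),.112);b=f((247.5,522),.112)
print(a,b,(a+b)/2,np.linalg.norm(a-b),np.degrees(np.arctan2(*(b-a)[1::-1])))
q=[f(p,.028) for p in [(105,70),(370,70),(375,420),(122,425)]]
print(np.array(q),np.mean(q,0))
e=(q[2]+q[3]-q[0]-q[1])/2; print(np.linalg.norm(e),np.degrees(np.arctan2(e[1],e[0])))
print('yellow',at('wrist',390,135,0.005),'pink',at('wrist',291,280,0.0),'yel2',at('wrist',225,125,.0))
```

```text
[ 0.4074012  -0.21700065  0.112     ] [ 0.43876437 -0.22668499  0.112     ] [ 0.42308279 -0.22184282  0.112     ] 0.032824302103391406 -17.15968310193469
[[ 0.38224894 -0.23440037  0.028     ]
 [ 0.39807975 -0.18857421  0.028     ]
 [ 0.46390481 -0.20861699  0.028     ]
 [ 0.44878268 -0.25558286  0.028     ]] [ 0.42325404 -0.22179361  0.028     ]
0.06931518199773253 -17.300037100553443
yellow [ 0.40101277 -0.12929744  0.005     ] pink [ 0.53671657 -0.29294326  0.        ] yel2 [ 0.33244063 -0.29394529  0.        ]
```

Run:
```python
from h import *
plan([.4232,-.2218,.249],162.8,5)
```

```text
[[[-0.9, 0.0, 22.4], [0.0001, 0.0001, -0.0063]], [[-0.9, 0.0, 22.4], [0.0001, 0.0001, -0.0063]], [[-0.9, 0.0, 22.4], [0.0001, 0.0001, -0.0063]], [[-0.9, 0.0, 22.4], [0.0001, 0.0001, -0.0063]], [[-0.9, 0.0, 22.4], [0.0001, 0.0001, -0.0063]]]
```

Call:
play_rows --plan '[[[-2.3,0,22.4],[0,0,-0.016]],[[-2.3,0,22.4],[0,0,-0.016]],[[0,0,22.4],[0,0,0]],[[0,0,22.4],[0,0,0]],[[0,0,22.4],[0,0,0]]]'

```text
time_s: 1.7
eef_pos: [0.4237, -0.2213, 0.248]
eef_rot: [-180.0, 0.1, 162.9]
ft_force: [-0.7, -0.2, -0.3]
grip_width: 0.0851
```

Call:
play_rows --plan '[[[0,0,0],[0,0,0]],[[0,0,0],[0,0,0]],[[0,0,0],[0,0,0]]]'

```text
time_s: 1.95
eef_pos: [0.4237, -0.2221, 0.2498]
eef_rot: [-180.0, 0.1, 162.9]
ft_force: [-0.2, 0.3, -0.5]
grip_width: 0.0853
```

Run:
```python
from h import *
print(r.get_state()['eef_pos'],r.get_state()['eef_rot'])
cv2.imwrite('pics/w2.png',r.capture('wrist'))
```

```text
[ 0.4236684  -0.22211651  0.24978734] [-1.79981462e+02  6.90020203e-02  1.62929698e+02]
```

View pics/w2.png

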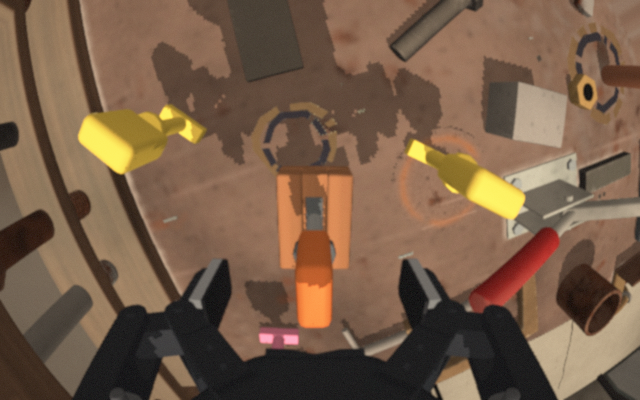

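Call:
play_rows --plan '[[[0,0,0],[0,0,0]],[[0,0,0],[0,0,0]],[[0,0,0],[0,0,0]],[[0,0,0],[0,0,0]],[[0,0,0],[0,0,0]]]' --gripper 0 --newtons 60

```text
time_s: 2.42
eef_pos: [0.4228, -0.2225, 0.249]
eef_rot: [-180.0, 0.0, 162.9]
ft_force: [0.6, 0.9, 0.0]
grip_width: 0.0255
```

Call:
play_rows --plan '[[[0,0,0],[0,0,0]],[[0,0,0],[0,0,0]],[[0,0,0],[0,0,0]],[[0,0,0],[0,0,0]],[[0,0,0],[0,0,0]]]'

```text
time_s: 2.83
eef_pos: [0.4229, -0.2225, 0.249]
eef_rot: [-180.0, 0.0, 162.9]
ft_force: [-1.1, -0.6, 4.8]
grip_width: 0.0152
```

Call:
play_rows --plan '[[[0,0,-15],[0,0,0]],[[0,0,-30],[0,0,0]],[[0,0,-38],[0,0,0]],[[0,0,-38],[0,0,0]],[[0,0,-30],[0,0,0]]]'

```text
time_s: 3.25
eef_pos: [0.4226, -0.2223, 0.4017]
eef_rot: [-180.0, 0.0, 162.9]
ft_force: [0.1, -0.5, -1.3]
grip_width: 0.0153
```

Run:
```python
from h import *
print(r.get_state()['ft_force'],r.get_state()['grip_width'])
plan([.515,.208,.40],184.5,15)
```

```text
[ 0.14058274 -0.49338559 -1.31560668] 0.01534906015784171
[[[2.6, 29.2, 0.1], [-0.0, 0.0, -0.0252]], [[1.8, 29.3, 0.1], [-0.0, 0.0, -0.0252]], [[1.1, 29.3, 0.1], [-0.0, 0.0, -0.0252]], [[0.3, 29.3, 0.1], [-0.0, 0.0, -0.0252]], [[-0.4, 29.3, 0.1], [-0.0, 0.0, -0.0252]]]
[[[-1.1, 29.3, 0.1], [-0.0, 0.0, -0.0252]], [[-1.9, 29.3, 0.1], [-0.0, 0.0, -0.0252]], [[-2.6, 29.2, 0.1], [-0.0, 0.0, -0.0252]], [[-3.3, 29.1, 0.1], [-0.0, 0.0, -0.0252]], [[-4.1, 29.1, 0.1], [-0.0, 0.0, -0.0252]]]
[[[-4.8, 28.9, 0.1], [-0.0, 0.0, -0.0252]], [[-5.5, 28.8, 0.1], [-0.0, 0.0, -0.0252]], [[-6.2, 28.7, 0.1], [-0.0, 0.0, -0.0252]], [[-7.0, 28.5, 0.1], [-0.0, 0.0, -0.0252]], [[-7.7, 28.3, 0.1], [-0.0, 0.0, -0.0252]]]
```

Call:
play_rows --plan '[[[2.6,29.2,0],[0,0,-0.0252]],[[1.8,29.3,0],[0,0,-0.0252]],[[1.1,29.3,0],[0,0,-0.0252]],[[0.3,29.3,0],[0,0,-0.0252]],[[-0.4,29.3,0],[0,0,-0.0252]]]'

```text
time_s: 3.67
eef_pos: [0.4534, -0.0778, 0.3991]
eef_rot: [180.0, -0.1, 170.1]
ft_force: [0.5, 0.2, -2.3]
grip_width: 0.0152
```

Call:
play_rows --plan '[[[-1.1,29.3,0],[0,0,-0.0252]],[[-1.9,29.3,0],[0,0,-0.0252]],[[-2.6,29.2,0],[0,0,-0.0252]],[[-3.3,29.1,0],[0,0,-0.0252]],[[-4.1,29.1,0],[0,0,-0.0252]]]'

```text
time_s: 4.08
eef_pos: [0.4841, 0.0658, 0.3989]
eef_rot: [-180.0, -0.1, 177.4]
ft_force: [0.3, -0.5, -1.2]
grip_width: 0.0155
```

Call:
play_rows --plan '[[[-4.8,28.9,0],[0,0,-0.0252]],[[-5.5,28.8,0],[0,0,-0.0252]],[[-6.2,28.7,0],[0,0,-0.0252]],[[-7.0,28.5,0],[0,0,-0.0252]],[[-7.7,28.3,0],[0,0,-0.0252]]]'

```text
time_s: 4.5
eef_pos: [0.5149, 0.2092, 0.3987]
eef_rot: [-180.0, -0.1, -175.4]
ft_force: [1.4, -1.2, -1.6]
grip_width: 0.0154
```

Call:
play_rows --plan '[[[0,0,0],[0,0,0]],[[0,0,0],[0,0,0]],[[0,0,0],[0,0,0]]]'

```text
time_s: 4.75
eef_pos: [0.5147, 0.2076, 0.3988]
eef_rot: [-180.0, -0.1, -175.4]
ft_force: [-0.6, -0.3, -2.6]
grip_width: 0.0154
```

Run:
```python
from h import *
print(r.get_state()['eef_pos'],r.get_state()['eef_rot'])
cv2.imwrite('pics/w3.png',r.capture('wrist'))
a=cv2.imread('pics/w3.png')
print(proj('wrist',np.array([.516,.209,.062])))
```

```text
[0.51470456 0.2076168  0.39876707] [-1.79952809e+02 -1.15286846e-01 -1.75447062e+02]
(np.float64(316.94655963951385), np.float64(183.08059662450947))
```

View pics/w3.png

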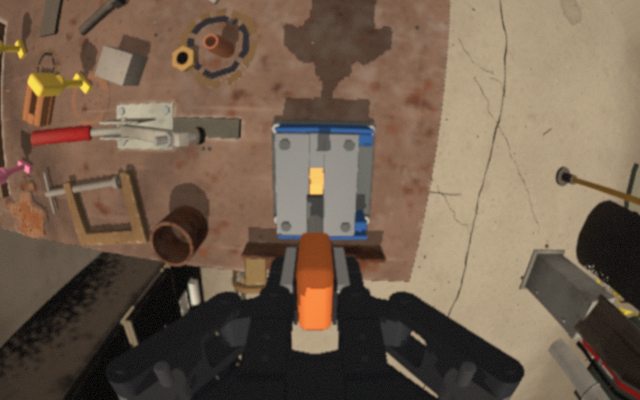

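Run:
```python
from h import *
a=cv2.imread('pics/w3.png')
cv2.imwrite('pics/w3c.png',cv2.resize(a[115:245,260:390],None,fx=4.6,fy=4.6,interpolation=cv2.INTER_CUBIC))
```

```text
(no output)
```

View pics/w3c.png

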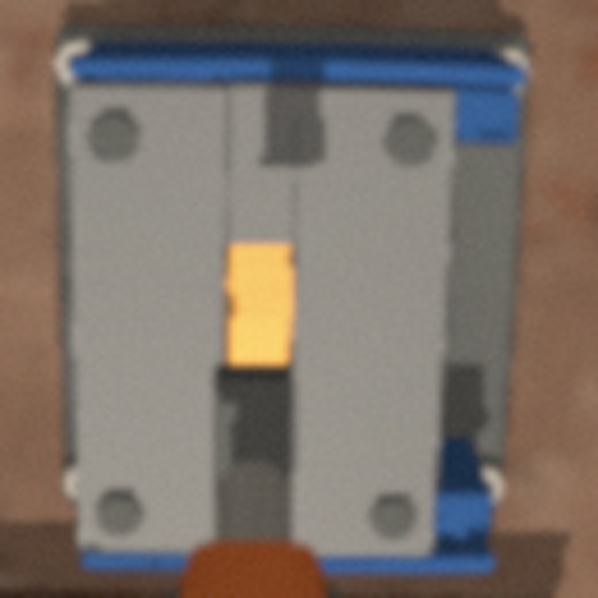

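Run:
```python
from h import *
f=lambda p,z=.062:at('wrist',260+p[0]/4.6,115+p[1]/4.6,z)
q=np.array([f(p) for p in [(70,85),(455,88),(435,552),(80,550)]]); print(q.round(4),q.mean(0))
an=lambda d:np.degrees(np.arctan2(d[1],d[0]))
print([np.linalg.norm(q[i]-q[(i+1)%4]).round(4) for i in range(4)], an(q[2]-q[1]),an(q[3]-q[0]),an(q[1]-q[0])-90,an(q[2]-q[3])-90)
s=np.array([f(p) for p in [(226,242),(294,242),(228,300),(295,300)]]);print(s.round(4),(s[0]+s[1])/2,(s[2]+s[3])/2)
b=np.array([f(p,.012) for p in [(60,40),(527,40),(500,500),(68,500)]]);print(b.round(4),b.mean(0))
# slot line y at the plate centre
```

```text
[[0.4681 0.1636 0.062 ]
 [0.4621 0.2466 0.062 ]
 [0.5713 0.2548 0.062 ]
 [0.5773 0.1706 0.062 ]] [0.51970522 0.20889423 0.062     ]
[np.float64(0.0832), np.float64(0.1095), np.float64(0.0845), np.float64(0.1095)] 4.3271405439390715 3.6289241489889625 4.088098925322768 4.099640351007039
[[0.5004 0.1998 0.062 ]
 [0.4992 0.2147 0.062 ]
 [0.5136 0.2012 0.062 ]
 [0.5124 0.2161 0.062 ]] [0.49982634 0.20727164 0.062     ] [0.51297475 0.20865677 0.062     ]
[[0.4626 0.1545 0.012 ]
 [0.4529 0.2712 0.012 ]
 [0.5771 0.2798 0.012 ]
 [0.5862 0.162  0.012 ]] [0.5197156  0.21686144 0.012     ]
```

Run:
```python
from h import *
plan([.5197,.2089,.310],184.1,5)
```

```text
[[[-1.0, 0.3, 17.8], [-0.0001, -0.0003, 0.0014]], [[-1.0, 0.3, 17.8], [-0.0001, -0.0003, 0.0014]], [[-1.0, 0.3, 17.8], [-0.0001, -0.0003, 0.0014]], [[-1.0, 0.3, 17.8], [-0.0001, -0.0003, 0.0014]], [[-1.0, 0.3, 17.8], [-0.0001, -0.0003, 0.0014]]]
```

Call:
play_rows --plan '[[[-2.5,0.7,20],[0,0,0.007]],[[-2.5,0.7,20],[0,0,0]],[[0,0,20],[0,0,0]],[[0,0,18],[0,0,0]],[[0,0,11],[0,0,0]]]'

```text
time_s: 5.22
eef_pos: [0.5192, 0.2079, 0.3087]
eef_rot: [-180.0, -0.2, -176.0]
ft_force: [0.0, 0.2, -1.2]
grip_width: 0.0152
```

Call:
play_rows --plan '[[[0,0,0],[0,0,0]],[[0,0,0],[0,0,0]],[[0,0,0],[0,0,0]]]'

```text
time_s: 5.47
eef_pos: [0.5203, 0.2088, 0.3117]
eef_rot: [180.0, 0.1, -175.9]
ft_force: [0.2, 0.7, -0.4]
grip_width: 0.0153
```

Run:
```python
from h import *
print(r.get_state()['eef_pos'],r.get_state()['eef_rot'])
a=r.capture('wrist');cv2.imwrite('pics/w4.png',a)
b=r.capture('side');cv2.imwrite('pics/s4.png',cv2.resize(b[200:350,160:330],None,fx=4,fy=4,interpolation=cv2.INTER_CUBIC))
```

```text
[0.52027274 0.20883354 0.311702  ] [ 1.79996074e+02  7.44278273e-02 -1.75939047e+02]
```

View pics/w4.png

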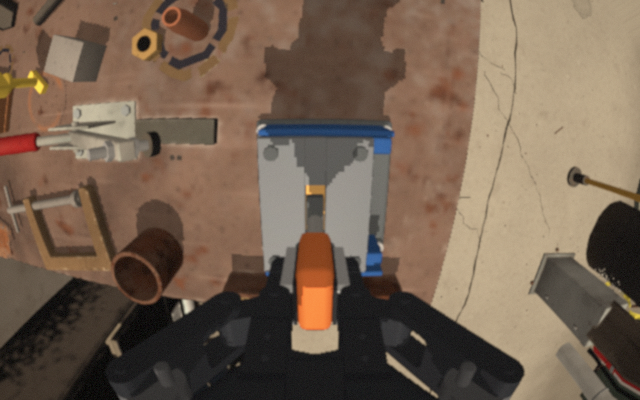

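View pics/s4.png

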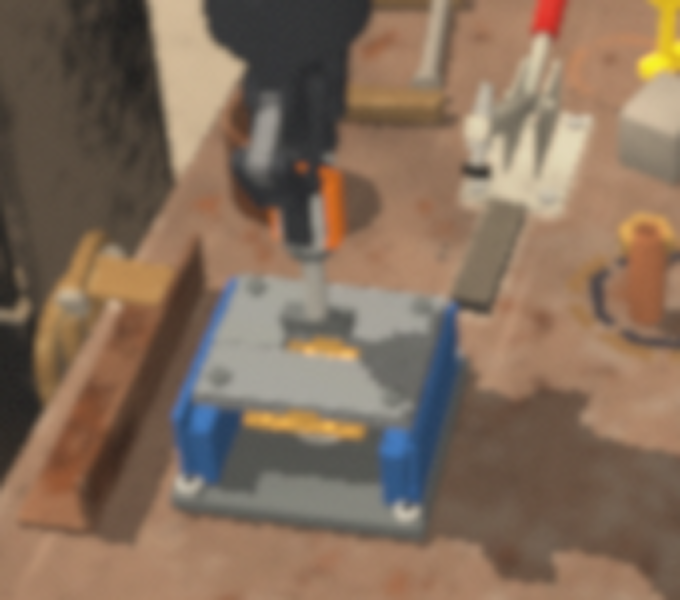

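Call:
play_rows --plan '[[[0,0,2],[0,0,0]],[[0,0,2],[0,0,0]],[[0,0,2],[0,0,0]],[[0,0,1],[0,0,0]],[[0,0,0],[0,0,0]]]'

```text
time_s: 5.98
eef_pos: [0.5197, 0.2096, 0.3033]
eef_rot: [-180.0, -0.0, -175.9]
ft_force: [0.6, 0.4, -2.6]
grip_width: 0.0152
```

Call:
play_rows --plan '[[[0,0,1],[0,0,0]],[[0,0,1],[0,0,0]],[[0,0,0],[0,0,0]]]'

```text
time_s: 6.23
eef_pos: [0.5199, 0.2096, 0.3015]
eef_rot: [-180.0, -0.0, -175.9]
ft_force: [-1.2, 0.5, -1.2]
grip_width: 0.0156
```

Call:
play_rows --plan '[[[0,0,1],[0,0,0]],[[0,0,0],[0,0,0]],[[0,0,0],[0,0,0]]]'

```text
time_s: 6.48
eef_pos: [0.5199, 0.2095, 0.3007]
eef_rot: [-180.0, -0.0, -175.9]
ft_force: [-0.8, 0.0, -1.0]
grip_width: 0.0154
```

Call:
play_rows --plan '[[[0,0,1],[0,0,0]],[[0,0,0],[0,0,0]],[[0,0,0],[0,0,0]]]'

```text
time_s: 6.73
eef_pos: [0.5199, 0.2095, 0.2997]
eef_rot: [-180.0, -0.0, -175.9]
ft_force: [-0.1, 0.2, -1.6]
grip_width: 0.0153
```

Call:
play_rows --plan '[[[0,0,1],[0,0,0]],[[0,0,0],[0,0,0]],[[0,0,0],[0,0,0]]]'

```text
time_s: 6.98
eef_pos: [0.5199, 0.2095, 0.2986]
eef_rot: [-180.0, -0.0, -175.9]
ft_force: [0.0, 0.5, -1.3]
grip_width: 0.0152
```

Call:
play_rows --plan '[[[0,0,1],[0,0,0]],[[0,0,0],[0,0,0]],[[0,0,0],[0,0,0]]]'

```text
time_s: 7.23
eef_pos: [0.5199, 0.2095, 0.2976]
eef_rot: [-180.0, -0.0, -175.9]
ft_force: [-0.4, 0.2, -2.6]
grip_width: 0.0155
```

Call:
play_rows --plan '[[[0,0,1],[0,0,0]],[[0,0,0],[0,0,0]],[[0,0,0],[0,0,0]]]'

```text
time_s: 7.48
eef_pos: [0.5199, 0.2095, 0.2966]
eef_rot: [-180.0, -0.0, -175.9]
ft_force: [-0.5, -1.1, -1.9]
grip_width: 0.0154
```

Call:
play_rows --plan '[[[0,0,1],[0,0,0]],[[0,0,0],[0,0,0]],[[0,0,0],[0,0,0]]]'

```text
time_s: 7.73
eef_pos: [0.5199, 0.2095, 0.2956]
eef_rot: [-180.0, -0.0, -175.9]
ft_force: [-0.2, 0.6, -1.4]
grip_width: 0.0153
```

Call:
play_rows --plan '[[[0,0,1],[0,0,0]],[[0,0,1],[0,0,0]],[[0,0,1],[0,0,0]],[[0,0,0],[0,0,0]]]'

```text
time_s: 8.07
eef_pos: [0.5198, 0.2095, 0.2924]
eef_rot: [-180.0, -0.0, -175.9]
ft_force: [0.2, 0.1, -2.4]
grip_width: 0.0151
```

Call:
play_rows --plan '[[[0,0,1],[0,0,0]],[[0,0,1],[0,0,0]],[[0,0,1],[0,0,0]],[[0,0,0],[0,0,0]]]'

```text
time_s: 8.4
eef_pos: [0.5199, 0.2095, 0.2894]
eef_rot: [-180.0, -0.0, -175.9]
ft_force: [-0.0, 0.2, -1.6]
grip_width: 0.0158
```

Call:
play_rows --plan '[[[0,0,1],[0,0,0]],[[0,0,1],[0,0,0]],[[0,0,1],[0,0,0]],[[0,0,0],[0,0,0]]]'

```text
time_s: 8.73
eef_pos: [0.52, 0.2095, 0.2869]
eef_rot: [180.0, 0.0, -175.9]
ft_force: [-0.5, -0.1, 2.2]
grip_width: 0.0151
```

Call:
play_rows --plan '[[[0,0,1],[0,0,0]],[[0,0,1],[0,0,0]],[[0,0,1],[0,0,0]],[[0,0,0],[0,0,0]]]'

```text
time_s: 9.07
eef_pos: [0.5199, 0.2095, 0.2838]
eef_rot: [180.0, 0.0, -175.9]
ft_force: [-1.1, -0.1, 2.8]
grip_width: 0.0153
```

Call:
play_rows --plan '[[[0,0,1],[0,0,0]],[[0,0,1],[0,0,0]],[[0,0,1],[0,0,0]],[[0,0,1],[0,0,0]],[[0,0,1],[0,0,0]]]'

```text
time_s: 9.48
eef_pos: [0.52, 0.2095, 0.2788]
eef_rot: [180.0, 0.0, -175.9]
ft_force: [-1.2, -0.2, 4.8]
grip_width: 0.0154
```

Call:
play_rows --plan '[[[0,0,1],[0,0,0]],[[0,0,1],[0,0,0]],[[0,0,1],[0,0,0]],[[0,0,1],[0,0,0]],[[0,0,0],[0,0,0]]]'

```text
time_s: 9.9
eef_pos: [0.52, 0.2095, 0.2747]
eef_rot: [180.0, 0.0, -175.9]
ft_force: [-0.9, -0.3, 5.2]
grip_width: 0.0153
```

Call:
play_rows --plan '[[[0,0,0],[0,0,0]],[[0,0,0],[0,0,0]],[[0,0,0],[0,0,0]]]'

```text
time_s: 10.15
eef_pos: [0.52, 0.2096, 0.2748]
eef_rot: [180.0, 0.0, -175.9]
ft_force: [-1.5, -0.7, 4.9]
grip_width: 0.0153
```

Call:
play_rows --plan '[[[0,0,0],[0,0,-0.06]],[[0,0,0],[0,0,-0.06]],[[0,0,0],[0,0,-0.06]],[[0,0,0],[0,0,-0.06]],[[0,0,0],[0,0,-0.06]]]'

```text
time_s: 10.57
eef_pos: [0.5204, 0.2096, 0.2751]
eef_rot: [-180.0, 0.1, -158.5]
ft_force: [-0.0, -0.2, 5.1]
grip_width: 0.0155
```

Call:
play_rows --plan '[[[0,0,0],[0,0,-0.08]],[[0,0,0],[0,0,-0.08]],[[0,0,0],[0,0,-0.08]],[[0,0,0],[0,0,-0.08]],[[0,0,0],[0,0,-0.08]]]'

```text
time_s: 10.98
eef_pos: [0.5205, 0.2097, 0.2751]
eef_rot: [-179.9, 0.1, -135.5]
ft_force: [0.2, 0.2, 4.3]
grip_width: 0.0158
```

Call:
play_rows --plan '[[[0,0,0],[0,0,-0.1]],[[0,0,0],[0,0,-0.1]],[[0,0,0],[0,0,-0.1]],[[0,0,0],[0,0,-0.1]],[[0,0,0],[0,0,-0.1]]]'

```text
time_s: 11.4
eef_pos: [0.5205, 0.2097, 0.2751]
eef_rot: [-179.9, 0.1, -106.8]
ft_force: [0.3, 0.0, 4.6]
grip_width: 0.0151
```

Call:
play_rows --plan '[[[0,0,0],[0,0,-0.1]],[[0,0,0],[0,0,-0.1]],[[0,0,0],[0,0,-0.1]],[[0,0,0],[0,0,-0.071]],[[0,0,0],[0,0,0]]]'

```text
time_s: 11.82
eef_pos: [0.5205, 0.2097, 0.2752]
eef_rot: [-179.9, 0.0, -85.7]
ft_force: [1.0, 0.3, 5.0]
grip_width: 0.0153
```

Call:
play_rows --plan '[[[0,0,0],[0,0,0]],[[0,0,0],[0,0,0]],[[0,0,0],[0,0,0]]]'

```text
time_s: 12.07
eef_pos: [0.5205, 0.2097, 0.2752]
eef_rot: [-179.9, 0.0, -85.9]
ft_force: [-0.6, 0.6, 4.8]
grip_width: 0.0158
```

Call:
play_rows --plan '[[[0,0,-1],[0,0,0]],[[0,0,-1],[0,0,0]],[[0,0,-1],[0,0,0]],[[0,0,-1],[0,0,0]],[[0,0,-1],[0,0,0]]]'

```text
time_s: 12.48
eef_pos: [0.5204, 0.2097, 0.2801]
eef_rot: [-179.9, 0.0, -85.9]
ft_force: [2.8, 1.2, 4.2]
grip_width: 0.015
```

Call:
play_rows --plan '[[[0,0,-1],[0,0,0]],[[0,0,-1],[0,0,0]],[[0,0,0],[0,0,0]],[[0,0,0],[0,0,0]]]'

```text
time_s: 12.82
eef_pos: [0.5201, 0.2095, 0.2818]
eef_rot: [-180.0, 0.0, -85.9]
ft_force: [2.9, -0.3, 3.7]
grip_width: 0.0152
```

Call:
play_rows --plan '[[[0,0,-1],[0,0,0]],[[0,0,-1],[0,0,0]],[[0,0,0],[0,0,0]],[[0,0,0],[0,0,0]]]'

```text
time_s: 13.15
eef_pos: [0.5198, 0.2095, 0.2836]
eef_rot: [180.0, -0.0, -85.9]
ft_force: [2.0, 0.3, 2.4]
grip_width: 0.0152
```

Call:
play_rows --plan '[[[0,0,-1],[0,0,0]],[[0,0,0],[0,0,0]],[[0,0,0],[0,0,0]]]'

```text
time_s: 13.4
eef_pos: [0.5198, 0.2095, 0.2846]
eef_rot: [180.0, -0.0, -85.8]
ft_force: [1.1, 1.3, 3.4]
grip_width: 0.0152
```

Run:
```python
from h import *
s=r.get_state();print(s['eef_pos'],s['ft_force'])
a=r.capture('wrist');cv2.imwrite('pics/w5.png',a)
b=r.capture('side');cv2.imwrite('pics/s5.png',cv2.resize(b[200:350,160:330],None,fx=4,fy=4,interpolation=cv2.INTER_CUBIC))
```

```text
[0.51975677 0.20950748 0.28460392] [1.05148991 1.259016   3.37072033]
```

View pics/s5.png

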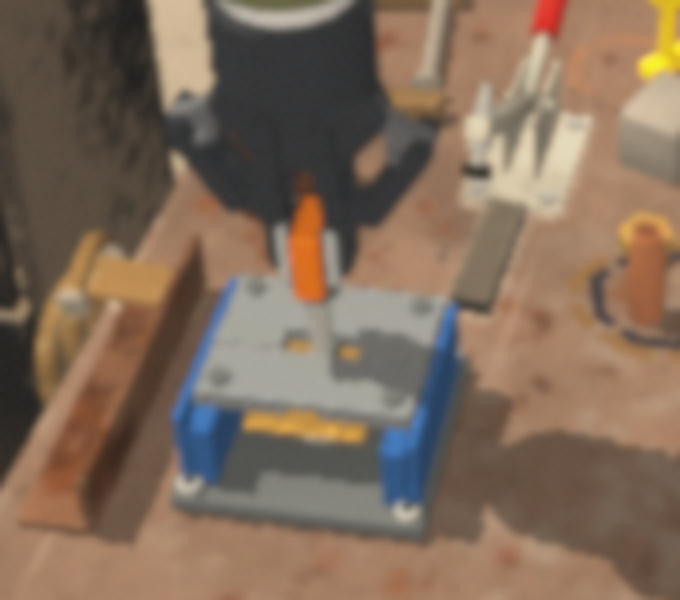

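View pics/w5.png

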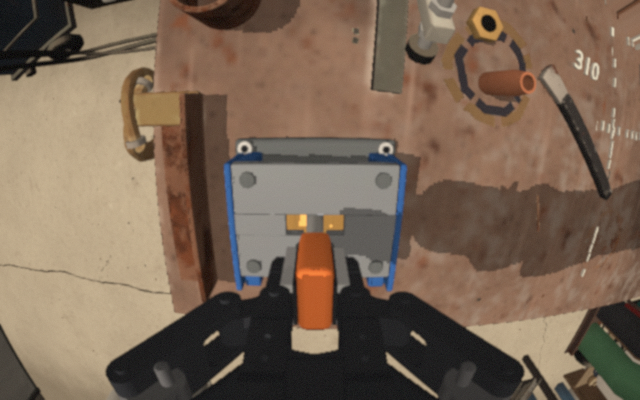

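Call:
play_rows --plan '[[[0,0,0],[0,0,0]],[[0,0,0],[0,0,0]],[[0,0,0],[0,0,0]],[[0,0,0],[0,0,0]],[[0,0,0],[0,0,0]]]' --gripper 0.6

```text
time_s: 13.92
eef_pos: [0.5196, 0.2095, 0.2843]
eef_rot: [179.9, -0.0, -85.9]
ft_force: [0.4, -0.3, -0.2]
grip_width: 0.0511
```

Call:
play_rows --plan '[[[0,0,-2],[0,0,0]],[[0,0,-4],[0,0,0]],[[0,0,-10],[0,0,0]],[[0,0,-20],[0,0,0]],[[0,0,-30],[0,0,0]]]'

```text
time_s: 14.33
eef_pos: [0.5191, 0.2093, 0.3499]
eef_rot: [179.7, -0.0, -85.9]
ft_force: [0.6, 0.4, 0.5]
grip_width: 0.0517
```

Call:
play_rows --plan '[[[0,0,-30],[0,0,0]],[[0,0,-20],[0,0,0]],[[0,0,0],[0,0,0]],[[0,0,0],[0,0,0]],[[0,0,0],[0,0,0]]]'

```text
time_s: 14.75
eef_pos: [0.5197, 0.2095, 0.4007]
eef_rot: [-180.0, -0.0, -85.9]
ft_force: [-0.3, 0.1, -0.6]
grip_width: 0.0512
```

Run:
```python
from h import *
s=r.get_state();print(s['eef_pos'],s['ft_force'],s['time_s'])
a=r.capture('wrist');cv2.imwrite('pics/w6.png',a)
b=r.capture('side');cv2.imwrite('pics/s6.png',cv2.resize(b[200:350,160:330],None,fx=4,fy=4,interpolation=cv2.INTER_CUBIC))
```

```text
[0.51970264 0.20948736 0.4006749 ] [-0.31638656  0.12735352 -0.6405402 ] 14.75
```

View pics/s6.png

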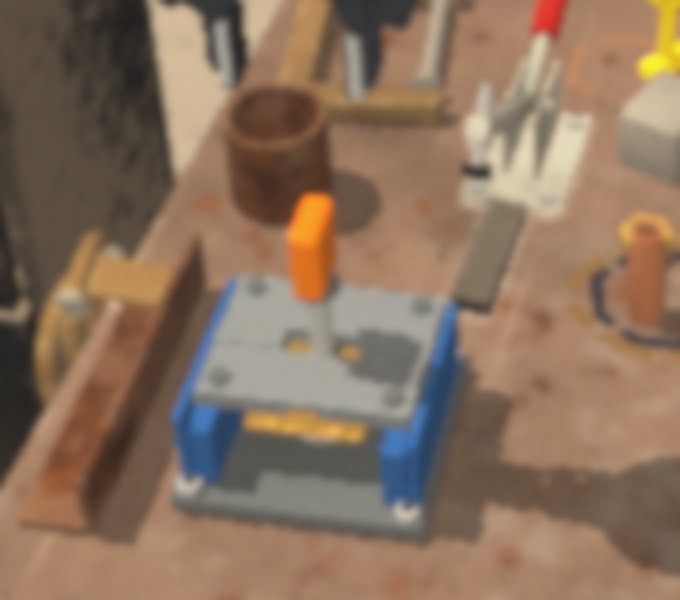

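View pics/w6.png

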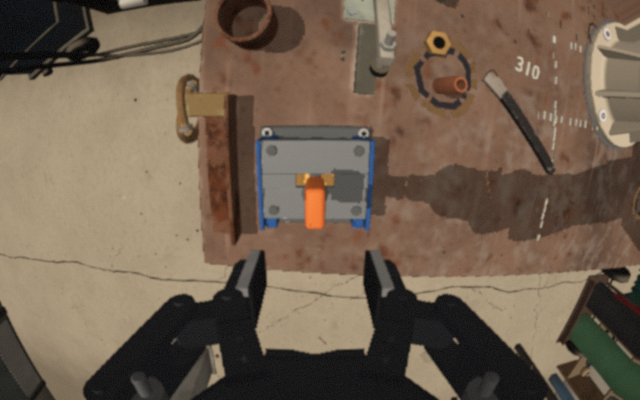

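Run:
```python
from h import *
a=cv2.imread('pics/w6.png')
cv2.imwrite('pics/w6c.png',cv2.resize(a[120:240,250:380],None,fx=5,fy=5,interpolation=cv2.INTER_CUBIC))
```

```text
(no output)
```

View pics/w6c.png

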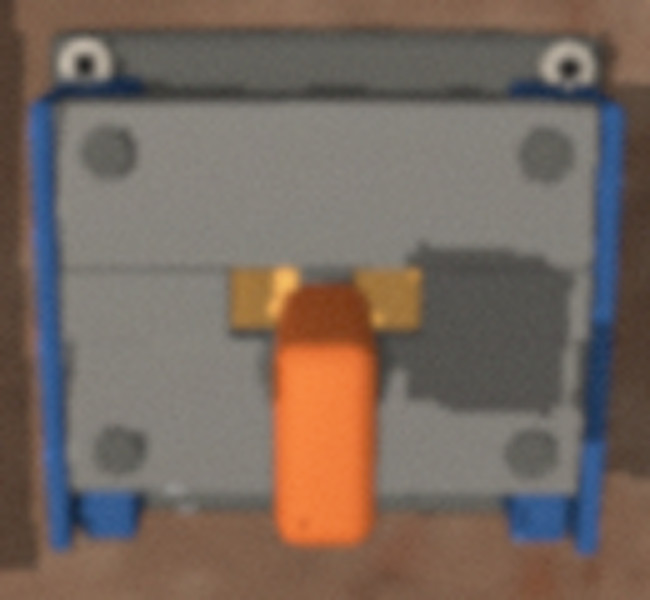

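Run:
```python
from h import *
f=lambda p,z=.148:at('wrist',250+p[0]/5,120+p[1]/5,z)
a=f((324,343));b=f((325,547));print(a,b,(a+b)/2,np.linalg.norm(a-b),np.degrees(np.arctan2(b[1]-a[1],b[0]-a[0])))
print(r.get_state()['ft_force']); r.job_done()
```

```text
[0.52017785 0.19140056 0.148     ] [0.51763407 0.22440675 0.148     ] [0.51890596 0.20790365 0.148     ] 0.03310406875814242 94.40704709694361
[ 0.55569513 -1.03766347 -0.08587725]
the job is handed in; nothing more can be done
```

The T-bolt is locked in the fixture and stands upright on its own. I handed the job in at about 15 s of the 64 s; it gives no verdict.

- **Finding the slot:** The wrist camera showed the plate sitting about 8 mm off centre towards fixture −y. I went down there in 1 mm steps, and the head entered the slot at the first try with no measurable side force.
- **Pressing and turning:** The head met the sprung pad at the expected height. I pressed until the bolt's origin was at about 36 mm, with about 5 N on the wrist, and turned it a quarter turn. I then raised it to about 45.6 mm and let go. These heights come from the arm's position, since I did not measure the bolt itself.

**Last checks:**
- The top of the grip, seen from above, is within about 1.3 mm of the slot centre I measured. That puts the bolt about 9 mm from the fixture's middle, against the 15 mm limit.
- The bolt's angle is 94.4°, about 0.3° off the fixture's y axis.
- The grip's sideways position and length agree with an upright bolt lifted to 46 mm, and the side view shows the same. I had no separate height measurement after letting go.
- The arm was clear above, with about 1 N on the wrist, which is sensor noise.
- I saw no bystander or look-alike disturbed in the pictures, though I did not measure how far any of them had moved.

No check failed or disagreed.

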